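Set the row gauge on the food-pantry packing bench

ROBOT

A 6-joint arm with a two-finger parallel gripper is mounted at the origin on the work surface. World frame = base frame: x ahead of the robot, y to its left, z up, the work surface at z = 0. Lengths are in m, angles in rad, forces in N, time in s.
With the tool pointing down it reaches from about 0.25 to 0.775 m from the base axis. Payload 4 kg.
Tool frame: the origin (TCP) lies at the centre of the arm's flange, where the gripper is bolted on; the fingertips stand 199 mm ahead of it and the grasp point (between the pads) lies 180 mm ahead of it (robot.tcp_to_tips is the distance from the TCP to the fingertips, in m); z points along the fingers, y is the line along which they close (so a half turn about z gives the same grasp; the last joint's range is limited). The gripper opens to 94 mm and grips with 3 to 60 N. Pads are 16 mm wide; open, the fingers measure 119 mm over their backs; the gripper's body (75 mm by 177 mm) begins 78 mm behind the grasp point.
Start: joints at [-1.332, 0.087, 1.371, -0, 1.684, -0.103], TCP at [0.184, -0.518, 0.405] pointing down, gripper open.
Joint ranges: [-3.1, 3.1], [-0.76, 2.03], [0.27, 2.55], [-1.08, 4.22], [0.17, 2.65], [-2.57, 2.57]. Speed limits (rad/s): [2.79, 2.79, 3.14, 3.14, 3.14, 3.14].

INTERFACE

Orientations are given as [roll, pitch, yaw] about the fixed x, y, z axes, in that order (R = Rz(yaw) Ry(pitch) Rx(roll)).
In Python, from bench import telemetry, snapshot, ticket, robot gives the robot as it stands.
- The arm moves only by the tool apply_moves, never from a script. Its argument "moves" is a list that holds one entry, the list of rows, each a list of 5 numbers: the shift along the tool's x, y, z in units of 50 mm (1.0 is 50 mm), then the turn about the tool's z in units of 10 degrees (1.0 is 10 degrees), then the closure, from 0 (fully open) to 1 (shut). A call has 1 to 10 rows; each row is the pose to reach, as a shift and turn from the pose commanded when the call began, along the tool's axes at that moment; what a row does not reach only later rows make up. A row lasts 1/8 s, in which the tool goes at most 62.5 mm and 10.7 degrees, less where a joint would pass 70% of its speed; a pose out of reach is approached as far as the arm can. A call with a gripper value outside its range is refused whole. The fingers move at their own pace and stop on an object; the grip force is fixed at half the most. Time passes only in rows, so rows that repeat a pose let the fingers close. It gives the time, the measured TCP pose, the force, the opening and the grip force at its end, in the units of the state.
- telemetry.get_obs(): the state, without advancing time (a new reading comes with each control period).
- snapshot(name): name is "scene" or "top" or "wrist"; returns a dict with "image" (480x640x3 uint8, red, green, blue), "fovy" (degrees; the focal length in pixels is half the picture's height over the tangent of half this angle, whatever the lens; pixels are square), "cx", "cy" (the principal point, pixels), "D" ([k1, k2, p1, p2, k3] as OpenCV has them; the pictures are not rectified), "R" (3x3) and "t" (3): a world point X has camera coordinates R X + t. Camera axes: x right, y down, z forward; pixel columns grow to the right and rows downward; lengths in m; the calibration is good to about 2 mm. A picture is of the moment at which its call begins. There is no depth.
- ticket.close_job(): hands the job in; it is judged then, once.
The state is a dict: "time": time; "joint_positions": joint angles; "qvel": joint speeds; "joint_torque": joint torques, N m; "tool_pos": TCP position; "ee_rot": TCP orientation; "wrist_force": force on the tool from outside, world axes, zero at the start; "wrist_torque": the same for the moment, N m; "width": finger opening in m; "finger_force": force on a finger pad.
Only numpy, scipy, OpenCV 4.12 (cv2) and the standard library are available. Lean on these libraries where they do the work, as an engineer would, in place of code of your own. Each camera call takes 0.05 s, during which the arm holds its last target. There are 200 camera calls.

TASK

On the packing bench, set the can-row gauge: press down the ribbed pad in the middle of its sliding carriage to free the brake and, keeping it pressed, push the carriage along the rail until it rests against the marked stop, the one carrying a round disc on a post (it may be at either end; the other stop is bare). Then let the pad come up so that the brake holds the carriage there against the stop. Slide the carriage only while the pad is pressed, and leave the cans and other goods standing where they are.

Things in the scene. Friction and masses are not known exactly. Their poses are not given: they have to be found in the camera images.
- pad_top (a point): centre of the top face of the ribbed black rubber pad in the carriage's middle (46 mm across the rail, 78 mm along it), 54 mm above the table when up. At each end of the pad stands an ear, 56 mm wide and 12 mm thick along the rail, its top 12 mm above the raised pad; 86 mm clear between the ears. A finger pressing the pad and moved sideways takes the carriage along by friction.
- pad (a joint): travel of the sprung pad, m: 0 up (brake on), 0.006 fully down. It starts down at about 4 N and is fully down at 9 N. The brake is off from 1 mm down; with the pad up it holds with about 20 N. Brake off, the carriage slides with about 2 N, so a finger dragged on the pressed pad can also pull it back off the stop: lift straight up to let go.
- carriage_mid (a point): middle of the aluminium carriage, on the rail's top face (30 mm above the table). The carriage is 110 mm long along the rail (end faces 55 mm from this point, these meet the stops) and 56 mm wide; a thin upright fence sticks out over the deck to 92 mm on its +x side, its top 50 mm above the table. Axes: y along the rail, x across it away from the robot, z up.
- carriage (a joint): place of the carriage along the rail, m: 0 at the rail's middle, growing along the rail's y axis (towards the robot's left)
- marked_stop: the marked stop: an aluminium block fixed on the rail, 24 mm along the rail, 56 mm across, 20 mm high, carrying a flat round disc, 34 mm diameter, on a short post (top 67 mm above the table). Origin at the centre of its underside, 30 mm above the table; y along the rail. The carriage touches it when carriage_mid is 67 mm from this origin.
- plain_stop: the other stop: the same block (24 x 56 x 20 mm high) without post or disc, fixed near the other end of the rail; origin as for the marked stop
- flat_tin: flat tin, 84 mm diameter, 40 mm high, standing on the gauge's deck; origin at the centre of its underside
- fish_tin: small flat tin, 72 mm diameter, 46 mm high, standing on the gauge's deck; origin at the centre of its underside
- soup_can: can, 66 mm diameter, 100 mm high, beside one end of the gauge; origin at the centre of its underside
- paste_can: small can, 54 mm diameter, 70 mm high, on the robot's side of the rail; origin at the centre of its underside
- tea_carton: carton 75 x 60 x 100 mm high beside one end of the gauge; origin at the centre of its underside
- tape_roll: roll of packing tape lying flat, 90 mm diameter, 48 mm high, on the robot's side of the rail; origin at the centre of its underside

How it is judged:
On the way, in this order (a step that is already met when the one before it is completed fails the run):
1. the pad is pressed and the brake is off (value of joint pad above 0.0015 m), for 0.1 s.
2. the carriage is against the marked stop, the pad still pressed (horizontal distance between carriage_mid and marked_stop below 0.07 m and value of joint pad above 0.0005 m), for 0.1 s.
At the end, for the whole second after the job is handed in: the carriage stands still against the marked stop (gap under 3 mm) with its pad up again (within 1 mm), so that the brake holds it (horizontal distance between carriage_mid and marked_stop below 0.07 m and value of joint pad below 0.001 m and velocity of joint carriage between -0.005 and 0.005 m/s); the robot touches nothing.
It fails at once if the carriage is forced along the rail while the pad is not pressed (pad down less than 0.5 mm) (value of joint pad below 0.0005 m and (velocity of joint carriage above 0.015 m/s or velocity of joint carriage below -0.015 m/s)).
It fails at once if one of the goods is shoved or lifted (moved more than 15 mm) or tipped over (distance of any of flat_tin, fish_tin, soup_can, paste_can, tea_carton, tape_roll from where it was at the start of the episode above 0.015 m or angle between any of flat_tin, fish_tin, soup_can, paste_can, tea_carton, tape_roll's own z axis and vertical above 0.3 rad).
It also fails if it takes over 40 s, if anything falls off the work surface, if the arm or the gripper's body presses on something with over 40 N, if the wrist force passes 120 N, or if a joint passes its speed limit or range.

## Working session

There is one attempt and no reset: what is moved stays moved. The work goes in short steps, Python scripts to look and compute and a tool call to move; the robot and the scene stay as the last step left them, time stands still between calls to the robot, and variables do not carry over. Pictures are saved under pics/ and viewed, at most 13 in all, crops included, and the job is handed in when it is done.

Besides the shell and the picture viewer there is one more tool, called after "Request:" as name(argument=value, ...), one argument or row to a line, values as JSON. apply_moves: Moves the arm, as the interface text tells. Its arguments: {"type":"object","properties":{"moves":{"type":"array","items":{"type":"array","items":{"type":"array","items":{"type":"number"}}}}},"required":["moves"]}

```bash
mkdir -p pics
cat > h.py <<'E'
import numpy as np, cv2
from bench import telemetry, snapshot, ticket, robot
def cam(s):
    f=240/np.tan(np.radians(s["fovy"])/2)
    return np.array([[f,0,s["cx"]],[0,f,s["cy"]],[0,0,1]]),np.array(s["D"],float),np.array(s["R"]),np.array(s["t"])
def ray(s,uv,z):
    K,D,R,t=cam(s)
    p=cv2.undistortPoints(np.array(uv,float).reshape(-1,1,2),K,D).reshape(-1,2)
    d=np.c_[p,np.ones(len(p))]@R; c=-R.T@t
    return c+d*((z-c[2])/d[:,2])[:,None]
def proj(s,X):
    K,D,R,t=cam(s)
    return cv2.projectPoints(np.array(X,float).reshape(-1,1,3),cv2.Rodrigues(R)[0],t,K,D)[0].reshape(-1,2)
def save(s,n): cv2.imwrite("pics/"+n+".png",s["image"][:,:,::-1])
E
python3 - <<'E'
from h import *
o=telemetry.get_obs(); print(o)
for n in("scene","top"):
    s=snapshot(n); save(s,n+"0"); K,D,R,t=cam(s); print(n,K[0,0],-R.T@t)
E
```

```text
{'time': 0.0, 'joint_positions': array([-1.33209539e+00,  8.79389294e-02,  1.37225180e+00, -4.22530668e-06,
        1.68358309e+00, -1.03103184e-01]), 'qvel': array([-2.34103366e-04, -8.73207137e-05, -9.87905426e-04,  5.68170053e-05,
        8.63255737e-04, -1.69229628e-03]), 'joint_torque': array([ 1.42241197e-04, -3.40183318e+01, -3.02423966e+01,  7.16533000e-02,
        3.30092758e-02, -1.68524903e-04]), 'tool_pos': array([ 0.18431918, -0.51807358,  0.40351373]), 'ee_rot': array([-3.13942264e+00, -2.20309419e-04,  3.41803407e-01]), 'wrist_force': array([-0.68107448, -0.22974233, -0.58739185]), 'wrist_torque': array([-0.06722996, -0.04651532,  0.04358894]), 'finger_force': 0.0, 'width': 0.09441591836340342}
scene 516.1684402168188 [ 1.18153832 -0.74517459  0.9445049 ]
top 516.5396054182853 [0.37288258 0.02923395 1.1089758 ]
```

View pics/top0.png

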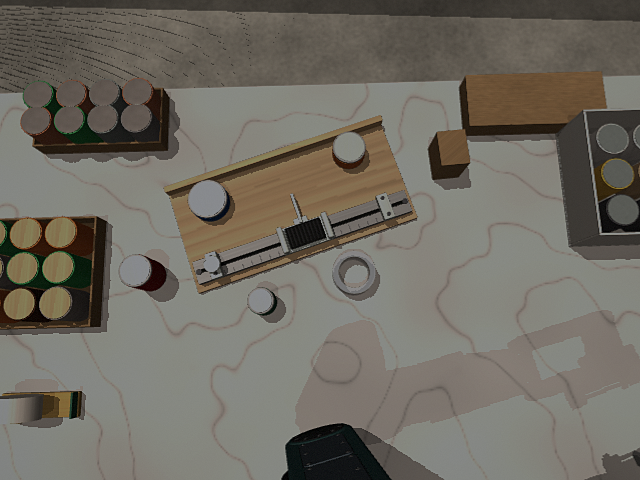

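View pics/scene0.png

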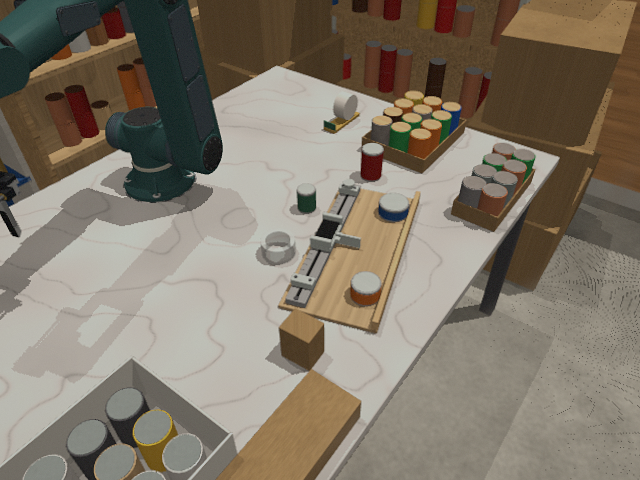

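The gauge is in the middle: pad near (306,233) in the top view, stops near (210,265) and (386,206). I'll enlarge to see which one carries the disc.

Run:
```python
from h import *
s=snapshot("top"); im=s["image"][:,:,::-1]
c=cv2.resize(im[180:300,180:430],None,fx=3.2,fy=3.2,interpolation=cv2.INTER_CUBIC)
s2=snapshot("scene"); d=s2["image"][170:320,270:420,::-1]
cv2.imwrite("pics/topc.png",c); cv2.imwrite("pics/scenec.png",cv2.resize(d,None,fx=4,fy=4,interpolation=cv2.INTER_CUBIC))
a=ray(s,[[306,233]],.054)[0]; print(a, ray(s,[[210,265],[386,206]],.05))
g=cv2.cvtColor(s["image"],cv2.COLOR_RGB2GRAY); m=((g<45)*255).astype(np.uint8); m[:210]=0;m[260:]=0;m[:,:275]=0;m[:,335:]=0
for k in cv2.findContours(m,0,2)[0]:
    if cv2.contourArea(k)>150: r=cv2.minAreaRect(k); b=cv2.boxPoints(r); print(r,ray(s,[r[0]],.054),ray(s,b,.054))
```

```text
[0.58361245 0.06721903 0.054     ] [[ 0.5223543   0.26732727  0.05      ]
 [ 0.63784315 -0.10251725  0.05      ]]
((304.7892761230469, 232.6690673828125), (22.64332389831543, 37.32695007324219), 70.90650939941406) [[0.58438441 0.06972768 0.054     ]] [[0.59538463 0.11409822 0.054     ]
 [0.61949744 0.03983488 0.054     ]
 [0.573432   0.02554977 0.054     ]
 [0.54970182 0.09925374 0.054     ]]
```

View pics/topc.png

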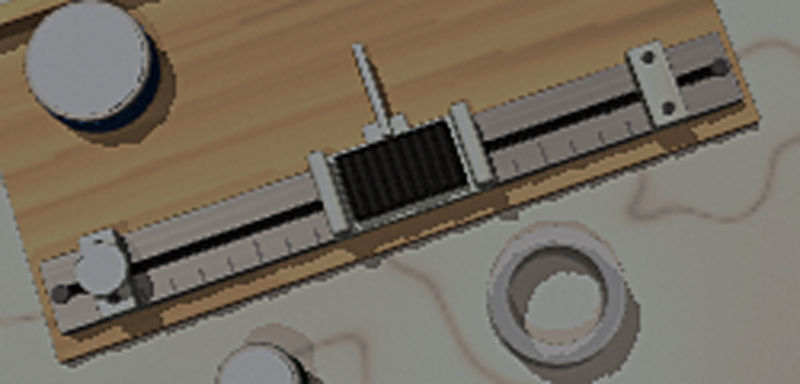

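View pics/scenec.png

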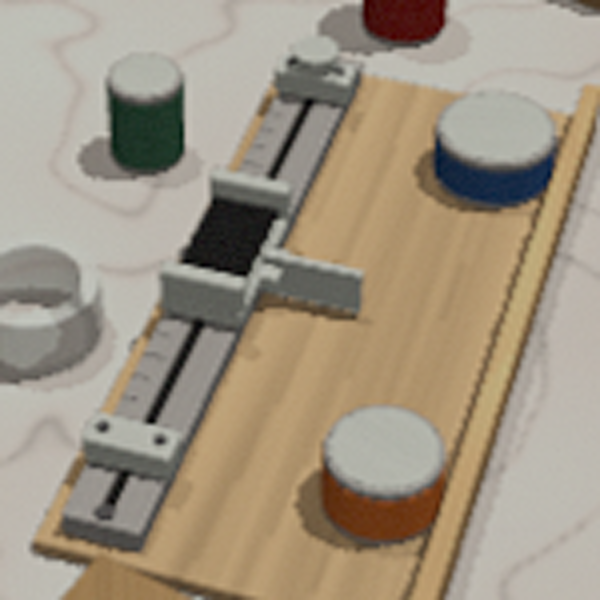

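The scene shows that the marked stop (disc on a post) is the left/+y one, at about (212,264) in the top view. The right stop is bare, and the way between carriage and marked stop is clear. I'll move above the pad with the fingers shut.

Request:
apply_moves(
  moves=[
    [[1.1,-0.8,0,0,1],[2.2,-1.6,0,0,1],[3.3,-2.4,0,0,1],[4.4,-3.2,0,0,1],[5.5,-4.0,0,0,1],[6.6,-4.8,0,0,1],[7.7,-5.6,0,0,1],[8.8,-6.4,0,0,1],[9.9,-7.2,0,0,1],[10.9,-8.0,0,0,1]],
  ],
)

```text
time: 1.45
tool_pos: [0.5368, 0.0004, 0.4046]
ee_rot: [3.141, -0.0, 0.342]
wrist_force: [1.1, -0.4, -0.7]
width: 0.0007
finger_force: 0.0
```

Request:
apply_moves(
  moves=[
    [[0,0,0,0,1],[0,0,0,0,1]],
  ],
)

```text
time: 1.7
tool_pos: [0.5359, -0.0015, 0.4042]
ee_rot: [3.141, 0.001, 0.342]
wrist_force: [-0.4, -0.1, 0.9]
width: 0.0004
finger_force: 0.0
```

Run:
```python
from h import *
o=telemetry.get_obs(); print(o["time"],o["tool_pos"],o["ee_rot"],o["width"],o["wrist_force"])
s=snapshot("wrist"); save(s,"w1"); print(proj(s,[[.584,.070,.054],[.523,.266,.03]]))
```

```text
1.7 [ 0.53588275 -0.00154184  0.40419848] [3.14142539e+00 1.36934303e-03 3.42392012e-01] 0.00035823960430600454 [-0.38952709 -0.1028605   0.86794704]
[[253.21648345 143.9897479 ]
 [ 39.56252053 137.76766246]]
```

View pics/w1.png

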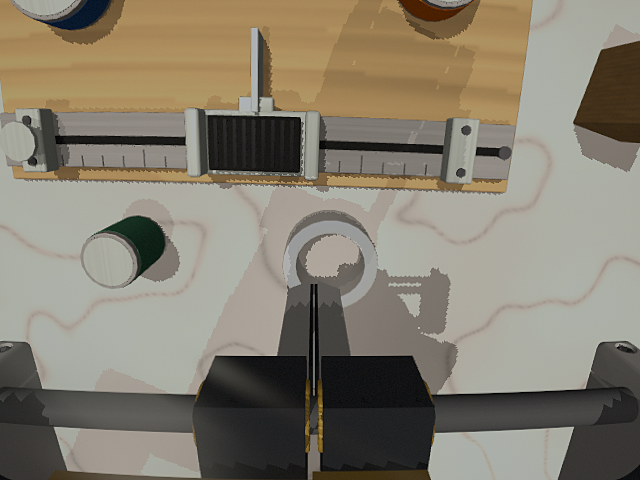

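The wrist view shows the pad centred at about (254,144), matching the estimate, the marked stop block at about (38,140) and the bare stop at about (461,151). Tips are above the tape roll; the path to the pad is clear.

Run:
```python
from h import *
from scipy.spatial.transform import Rotation as Ro
o=telemetry.get_obs()
s=snapshot("wrist"); p=ray(s,[[254,144]],.054)[0]; q=ray(s,[[38,140],[461,151]],.05)
R=Ro.from_euler("xyz",o["ee_rot"]).as_matrix()
u=(q[0]-q[1]);L=np.linalg.norm(u);u/=L
print(p,q,L,np.degrees(np.arctan2(-u[0],u[1])),"yaw",np.degrees(o["ee_rot"][2]))
tip=np.r_[p[:2],.253]
print("to pad",R.T@(tip-o["tool_pos"])/.05,"travel",(q[0]-p)@u-.067,"dir in tool",R.T@u)
```

```text
[0.58423518 0.06869113 0.054     ] [[ 0.52603133  0.25310485  0.05      ]
 [ 0.63850122 -0.09980129  0.05      ]] 0.3703946849160593 17.676889000157797 yaw 19.53558800956416
to pad [ 1.39234956 -1.01297553  3.02827107] travel 0.1263799765746827 dir in tool [ 3.24347176e-02 -9.99473785e-01 -3.75769097e-04]
```

Request:
apply_moves(
  moves=[
    [[0.7,-0.5,0,0,1],[1.4,-1.0,0,0,1],[1.4,-1.0,0.8,0,1],[1.4,-1.0,1.6,0,1],[1.4,-1.0,2.3,0,1],[1.4,-1.0,2.7,0,1],[1.4,-1.0,2.9,0,1],[1.4,-1.0,2.9,0,1],[1.4,-1.0,2.9,0,1]],
  ],
)

```text
time: 2.92
tool_pos: [0.5856, 0.0686, 0.2612]
ee_rot: [3.141, -0.002, 0.341]
wrist_force: [0.1, 0.2, 0.3]
width: 0.0006
finger_force: 0.0
```

Run:
```python
from h import *
o=telemetry.get_obs(); print(o["tool_pos"],o["wrist_force"])
s=snapshot("wrist"); save(s,"w2"); print(proj(s,[[.584,.069,.054]]))
```

```text
[0.5855916  0.06858162 0.2612043 ] [0.11880023 0.22899999 0.32762052]
[[312.58892413 294.51058215]]
```

View pics/w2.png

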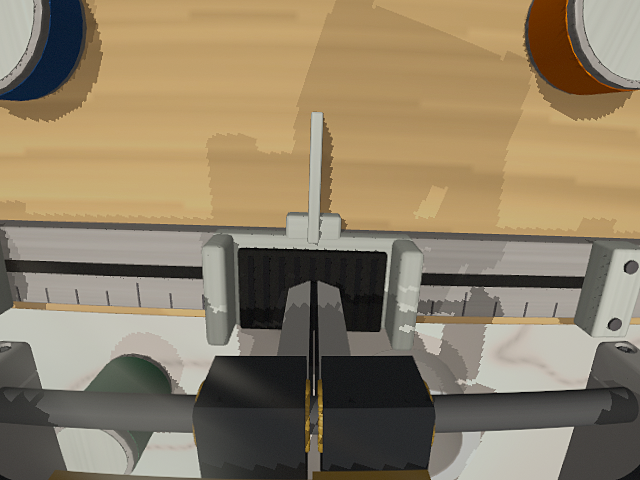

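Fingertips at about (313,285) hover within the pad (238–386 × 248–330), centred between the ears. Now I'll press.

Request:
apply_moves(
  moves=[
    [[0,0,0.08,0,1],[0,0,0.14,0,1],[0,0,0.18,0,1],[0,0,0.22,0,1],[0,0,0.24,0,1],[0,0,0.24,0,1]],
  ],
)

```text
time: 3.72
tool_pos: [0.5853, 0.0691, 0.2492]
ee_rot: [3.141, -0.001, 0.342]
wrist_force: [-0.9, -0.6, 7.1]
width: 0.0008
finger_force: 3.5
```

Request:
apply_moves(
  moves=[
    [[0,0,0.03,0,1],[0,0,0.06,0,1],[0,0,0.06,0,1]],
  ],
)

```text
time: 4.1
tool_pos: [0.5853, 0.0691, 0.2473]
ee_rot: [3.141, -0.002, 0.342]
wrist_force: [-4.5, 0.1, 11.8]
width: 0.0008
finger_force: 5.4
```

Pressed fully (about 12 N). Now I'll drag the carriage slowly along the rail.

Request:
apply_moves(
  moves=[
    [[0,-0.05,0,0,1],[0,-0.15,0,0,1],[0.01,-0.3,0,0,1],[0.01,-0.45,0,0,1],[0.02,-0.6,0,0,1],[0.02,-0.75,0,0,1],[0.03,-0.9,0,0,1],[0.03,-1.0,0,0,1],[0.03,-1.0,0,0,1]],
  ],
)

```text
time: 5.22
tool_pos: [0.57, 0.1168, 0.2473]
ee_rot: [3.14, -0.002, 0.342]
wrist_force: [-2.8, -1.0, 10.1]
width: 0.0002
finger_force: 5.4
```

Run:
```python
from h import *
o=telemetry.get_obs(); print(o["tool_pos"],o["wrist_force"])
s=snapshot("wrist"); save(s,"w3")
```

```text
[0.56997433 0.1167572  0.24733704] [-2.7902314  -0.99040262 10.10300226]
```

View pics/w3.png

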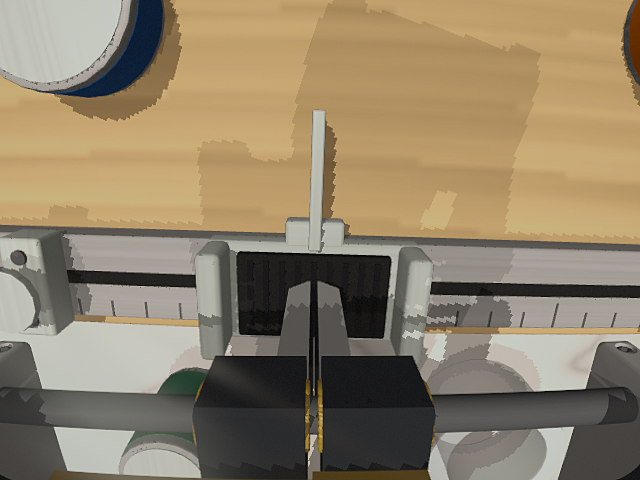

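The carriage follows the finger (tips still centred on the pad at about (313,290)), and the marked stop has come in at left (0–70, 230–335). The fence tip passes in front of the tin. I'll continue.

Request:
apply_moves(
  moves=[
    [[0,-0.1,0,0,1],[0.01,-0.25,0,0,1],[0.02,-0.45,0,0,1],[0.02,-0.65,0,0,1],[0.03,-0.85,0,0,1],[0.03,-1.05,0,0,1],[0.04,-1.2,0,0,1],[0.04,-1.3,0,0,1],[0.04,-1.3,0,0,1]],
  ],
)

```text
time: 6.4
tool_pos: [0.5501, 0.1788, 0.2474]
ee_rot: [3.141, -0.002, 0.342]
wrist_force: [-2.9, -1.1, 10.6]
width: 0.0004
finger_force: 5.4
```

Run:
```python
from h import *
o=telemetry.get_obs(); print(o["tool_pos"],o["wrist_force"])
s=snapshot("wrist"); save(s,"w4")
```

```text
[0.55005967 0.1788302  0.24735941] [-2.86222065 -1.1099355  10.56427702]
```

View pics/w4.png

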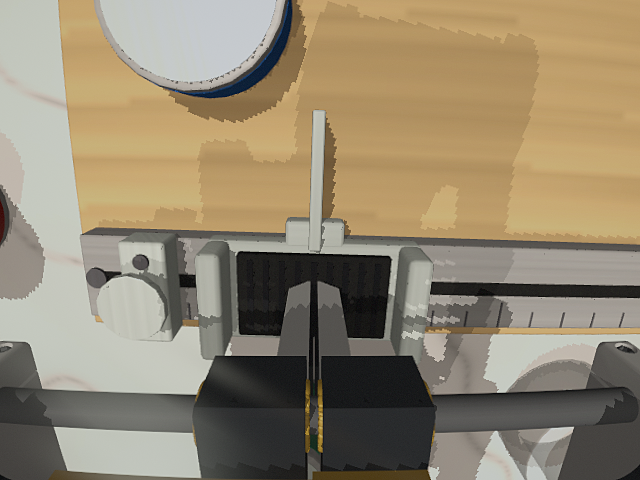

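The gap to the stop, from (180) to (198) px, is about 10 mm. I'll close it slowly.

Request:
apply_moves(
  moves=[
    [[0,-0.05,0,0,1],[0,-0.1,0,0,1],[0,-0.15,0,0,1],[0.01,-0.18,0,0,1],[0.01,-0.21,0,0,1],[0.01,-0.24,0,0,1],[0.01,-0.24,0,0,1]],
  ],
)

```text
time: 7.32
tool_pos: [0.5466, 0.1898, 0.2473]
ee_rot: [3.14, -0.002, 0.342]
wrist_force: [-3.5, -3.0, 10.9]
width: 0.0003
finger_force: 5.5
```

Request:
apply_moves(
  moves=[
    [[0,-0.04,0,0,1],[0,-0.07,0,0,1],[0,-0.1,0,0,1],[0,-0.1,0,0,1]],
  ],
)

```text
time: 7.82
tool_pos: [0.545, 0.1946, 0.2473]
ee_rot: [3.14, -0.002, 0.342]
wrist_force: [-3.3, -2.1, 11.0]
width: 0.0002
finger_force: 5.4
```

Run:
```python
from h import *
o=telemetry.get_obs(); print(o["tool_pos"],o["wrist_force"])
s=snapshot("wrist"); save(s,"w5")
```

```text
[0.54499228 0.19455937 0.24732417] [-3.26021714 -2.06193543 11.03420779]
```

View pics/w5.png

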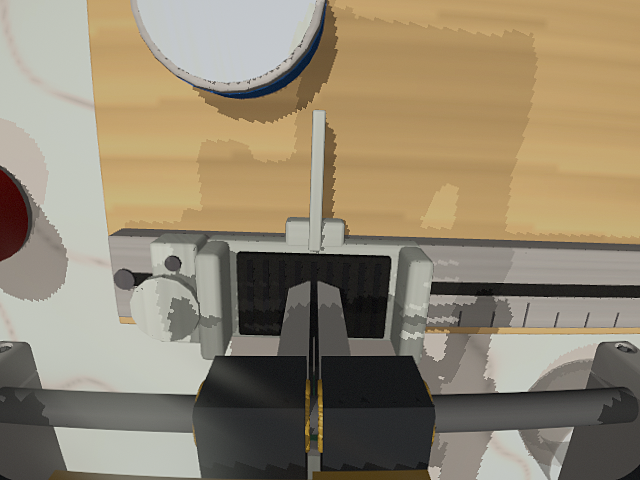

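The ear edge (198) now looks to overlap the stop's top edge (207), but the carriage hasn't shifted relative to the finger, so there may be a little gap left. I'll push on until the force rises.

Request:
apply_moves(
  moves=[
    [[0,-0.04,0,0,1],[0,-0.08,0,0,1],[0,-0.12,0,0,1],[0,-0.15,0,0,1],[0,-0.15,0,0,1]],
  ],
)

```text
time: 8.5
tool_pos: [0.5434, 0.2002, 0.2474]
ee_rot: [3.135, -0.003, 0.341]
wrist_force: [-0.9, -5.9, 10.5]
width: 0.0005
finger_force: 4.7
```

Request:
apply_moves(
  moves=[
    [[0,-0.04,0,0,1],[0,-0.08,0,0,1],[0,-0.08,0,0,1]],
  ],
)

```text
time: 8.88
tool_pos: [0.5423, 0.2042, 0.2474]
ee_rot: [3.136, -0.005, 0.341]
wrist_force: [-0.2, -5.8, 8.9]
width: 0.001
finger_force: 4.3
```

Run:
```python
from h import *
o=telemetry.get_obs(); print(o["tool_pos"],o["wrist_force"])
s=snapshot("wrist"); save(s,"w6")
```

```text
[0.54226798 0.20421886 0.24740969] [-0.17228565 -5.76400616  8.90358601]
```

View pics/w6.png

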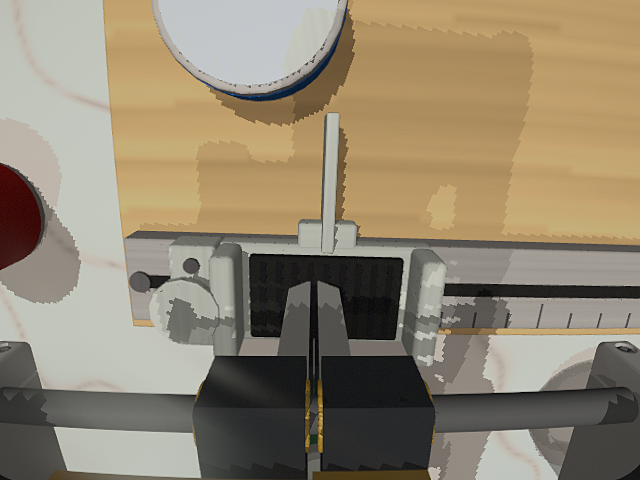

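The carriage has stopped: the finger slid about 13 px relative to the pad, and its end face is on the stop block. I'll lift straight up.

Request:
apply_moves(
  moves=[
    [[0,0,-0.06,0,1],[0,0,-0.14,0,1],[0,0,-0.25,0,1],[0,0,-0.5,0,1],[0,0,-1.0,0,1],[0,0,-1.6,0,1],[0,0,-1.6,0,1],[0,0,-1.6,0,1]],
  ],
)

```text
time: 9.93
tool_pos: [0.5405, 0.2057, 0.3235]
ee_rot: [-3.141, 0.002, 0.342]
wrist_force: [0.1, -0.6, -0.2]
width: 0.0005
finger_force: 0.0
```

Run:
```python
from h import *
o=telemetry.get_obs(); print(o["time"],o["tool_pos"],o["wrist_force"])
s=snapshot("wrist"); save(s,"w7")
```

```text
9.925 [0.54051453 0.2056554  0.32346514] [ 0.06698474 -0.56613846 -0.19255853]
```

View pics/w7.png

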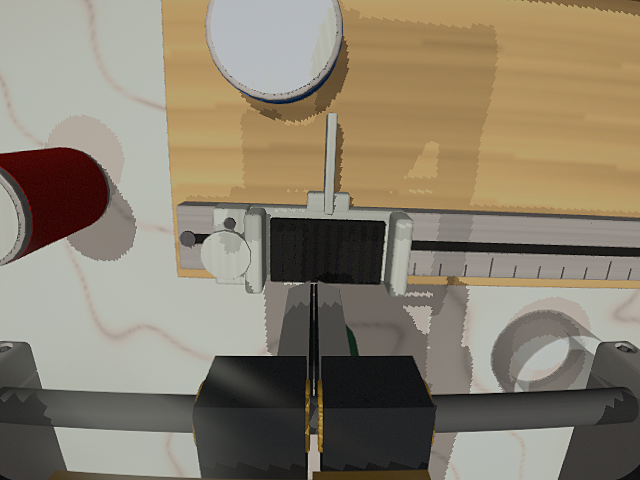

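Run:
```python
from h import *
s=snapshot("wrist"); u=np.array([-.3036,.9528,0])
p=ray(s,[[327.5,250.5]],.054)[0]; e=ray(s,[[215,212]],.05)[0]; ear=ray(s,[[247,215],[411,218]],.066); h=ray(s,[[230,225]],.05)[0]
print((e-p)@u,(ear-p)@u,(h-p)@u)
```

```text
0.07676125865912574 [ 0.05235728 -0.05137534] 0.06682140488743345
```

The stop's centre line measures 67 mm from the pad centre, which is contact. The arm is clear of everything, so I'll hand in.

```bash
python3 -c "
from bench import ticket
print(ticket.close_job())"
```

```text
the job is handed in; nothing more can be done
None
```

I slid the carriage to the marked stop with the pad pressed, then lifted the finger straight up so the brake holds it there. The last picture puts the stop about 67 mm from the carriage middle, which is contact, and no goods appeared to move. The job is handed in; no verdict came back.

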